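Point out the vial without a cap in the sample changer

ROBOT

A 6-joint arm with a two-finger parallel gripper is mounted at the origin on the work surface. World frame = base frame: x ahead of the robot, y to its left, z up, the work surface at z = 0. Lengths are in mm, angles in rad, forces in N, time in s.
With the tool pointing down it reaches from about 350 to 975 mm from the base axis. Payload 17.4 kg.
Tool frame: the origin (TCP) lies midway between the tips of the shut fingers; the grasp point (between the pads) lies 19 mm behind it (grip_depth is the distance from the TCP to the grasp point, in mm); z points along the fingers, y is the line along which they close (so a half turn about z gives the same grasp; the last joint's range is limited). The gripper opens to 85 mm and grips with 20 to 120 N. Pads are 22 mm wide; open, the fingers measure 114 mm over their backs; the gripper's body (76 mm by 85 mm) begins 54 mm behind the grasp point. The pads swing forward as they close: fully open they stand 13 mm farther back than shut.
Start: joints at [-1.317, 0.116, 1.442, -0, 1.584, -0.038], TCP at [194.172, -646.475, 231.303] pointing down, gripper open.
Joint ranges: [-2.83, 2.83], [-0.83, 2.19], [0.07, 2.5], [-1.14, 4.28], [0.01, 3], [-2.97, 2.97]. Speed limits (rad/s): [1.89, 1.89, 2.22, 3.14, 3.14, 3.14].

INTERFACE

Orientations are given as [roll, pitch, yaw] about the fixed x, y, z axes, in that order (R = Rz(yaw) Ry(pitch) Rx(roll)).
In Python, from rig import goto, movel, move_j, gripper_open, clamp, hold, ik, observe, grab_frame, MotionError, close_job, grip_depth gives the robot as it stands. Calls block until the motion is done:
- goto(position, orientation): joint-space move of the TCP to a pose.
- movel(position, ori=None, vel=150, f_stop=None): straight line of the TCP; ori=None keeps the orientation; vel is the mean speed in mm/s. With f_stop (N) it stops when the force on the tool has changed by that much, and returns True; else False.
- move_j(angles): joint-space move.
- gripper_open() and clamp(squeeze=None): open the fingers fully, or close them until they stop; squeeze is the grip in N (None keeps the last).
- hold(seconds).
- ik(position, orientation): joint angles nearest the present ones, or None.
- observe(): the state.
- grab_frame(name): name is "side" or "top" or "wrist"; returns a dict with "pixels" (420x560x3 uint8, red, green, blue), "depth" (420x560 float32, mm along the optical axis (not along the pixel's ray), 0 where there is no reading), "mtx" (3x3 intrinsics, pixels), "distortion" ([k1, k2, p1, p2, k3] as OpenCV has them; the pictures are not rectified), "camera_from_world" (4x4, takes a point from world to camera coordinates). Camera axes: x right, y up, looking along -z (the intrinsics and any distortion apply to the point x, -y, -z); pixel columns grow to the right and rows downward; lengths in mm; the calibration is good to about 2 mm. A picture is of the moment at which its call begins.
A pose or a line that the arm cannot do raises MotionError and nothing moves.
- close_job(): hands the job in; it is judged then, once.
The state is a dict: "t": time; "qpos": joint angles; "dq": joint speeds; "tau": joint torques, N m; "eef_pos": TCP position; "eef_rot": TCP orientation; "force": force on the tool from outside, world axes, zero at the start; "moment": the same for the moment, N m; "opening": finger opening in mm; "finger_force": force on a finger pad.
Only numpy, scipy, OpenCV 4.12 (cv2) and the standard library are available. Lean on these libraries where they do the work, as an engineer would, in place of code of your own. Each camera call takes 0.05 s, during which the arm holds its last target. There are 200 camera calls.

TASK

The sample changer must not be started while a vial in its tray has no cap. With the fingertips, push the needle arm aside to the robot's left, all the way to its end stop clear of the tray; then point out the one vial that has no cap: from straight above, bring the fingertips to a couple of centimetres over its open mouth, hold there for two seconds, and finish still pointing at it. Touch neither the vials nor the tray, lift nothing, and leave everything on the bench where it stands.

Things in the scene. Friction and masses are not known exactly. Their poses are not given: they have to be found in the camera images.
- probe_arm (a joint): Swing of the changer's level needle arm on its tower (far side of the tray from the robot), in rad: 0 = pointing from the tower over the tray's middle; grows as it swings to the robot's left (clockwise from above). Range -0.4 to the end stop at 1.3; clear of the tray only near the stop. Starts between -0.15 and 0.45. Stiff (about 2 N at 0.13 m from the pivot), stays where it is left.
- probe_pivot (a point): Point on the needle arm's vertical swing axis, at the arm's mid-height, 187 mm above the bench. From it runs a straight white bar 28 mm wide, 22 mm high (176 to 198 mm above the bench), its sides free from 30 to 150 mm from the pivot, with the head at its end. Hub (46 mm across) and tower reach no higher than 205 mm.
- probe_head (a point): Centre of the head at the needle arm's free end, 170 mm from the pivot: a grey block 36 x 36 mm, 44 mm high (167 to 211 mm above the bench, its fittings to 229 mm), with a short steel needle below it that ends 146 mm above the bench.
- tray: Round white sample tray, two perforated discs 240 mm in diameter; origin at the centre of its underside, 52 mm above the bench, z up. Upper disc's top 38 mm above the origin, lift knob at the centre 54 mm. Holes 31 mm wide in rings of radius 97 mm (15) and 52 mm (7), 40 mm or more apart. Eight hold vials, one without its cap; the rest are empty. Not to be touched.
- open_vial: The one vial that has no cap: brown glass, 28 mm in diameter, 58 mm high, with an open neck 20 mm in outside diameter, standing loose in a hole of the tray (which hole varies). Origin at the centre of its underside, z up along its axis. Not to be touched.
- open_vial_mouth (a point): Centre of the open mouth of the vial that has no cap, level with its rim (about 115 mm above the bench); z up along the vial's axis.
- vial1: A vial of the same brown glass, 28 mm in diameter, but closed with a white screw cap 24 mm in diameter: 61 mm high over all (its top about 118 mm above the bench), standing loose in a hole of the tray. Origin at the centre of its underside. Not to be touched.
- vial2: A vial of the same brown glass, 28 mm in diameter, but closed with a white screw cap 24 mm in diameter: 61 mm high over all (its top about 118 mm above the bench), standing loose in a hole of the tray. Origin at the centre of its underside. Not to be touched.
- vial3: A vial of the same brown glass, 28 mm in diameter, but closed with a white screw cap 24 mm in diameter: 61 mm high over all (its top about 118 mm above the bench), standing loose in a hole of the tray. Origin at the centre of its underside. Not to be touched.
- vial4: A vial of the same brown glass, 28 mm in diameter, but closed with a white screw cap 24 mm in diameter: 61 mm high over all (its top about 118 mm above the bench), standing loose in a hole of the tray. Origin at the centre of its underside. Not to be touched.
- vial5: A vial of the same brown glass, 28 mm in diameter, but closed with a white screw cap 24 mm in diameter: 61 mm high over all (its top about 118 mm above the bench), standing loose in a hole of the tray. Origin at the centre of its underside. Not to be touched.
- vial6: A vial of the same brown glass, 28 mm in diameter, but closed with a white screw cap 24 mm in diameter: 61 mm high over all (its top about 118 mm above the bench), standing loose in a hole of the tray. Origin at the centre of its underside. Not to be touched.
- vial7: A vial of the same brown glass, 28 mm in diameter, but closed with a white screw cap 24 mm in diameter: 61 mm high over all (its top about 118 mm above the bench), standing loose in a hole of the tray. Origin at the centre of its underside. Not to be touched.
- stray_cap: A white screw cap, 24 mm in diameter and 12 mm high, lying on the bench to the right of the changer. Origin at the centre of its underside. Leave it.
- wash_bottle: White wash bottle with a bent spout, 72 mm in diameter, 210 mm high, on the bench to the robot's left. Origin at the centre of its underside. Leave it.
- bowl: White open bowl, 92 mm in diameter, 60 mm high, on the bench to the robot's left. Origin at the centre of its underside. Leave it.
- flask: Stoppered long-necked glass flask, 62 mm in diameter, 176 mm high, on the bench to the far left. Origin at the centre of its underside. Leave it.
- beaker: Glass beaker, 68 mm in diameter, 85 mm high, on the bench to the robot's right. Origin at the centre of its underside. Leave it.
- measuring_cylinder: Slim glass measuring cylinder on a six-sided foot 72 mm wide, 209 mm high, on the bench to the far right. Origin at the centre of its underside. Leave it.

How it is judged:
By the outcome, as a careful person would: the job done as asked, in the order asked, and still so for the second after the job is handed in, with the robot touching nothing.
It also fails if it takes over 45 s, if anything falls off the work surface, if the arm or the gripper's body presses on something with over 40 N, if the wrist force passes 120 N, or if a joint passes its speed limit or range.

## Working session

There is one attempt and no reset: what is moved stays moved. The work goes in short steps, each a Python script; the robot and the scene stay as the last script left them, time stands still between calls to the robot, and variables do not carry over. Pictures are saved under pics/ and viewed, at most 10 in all, crops included, and the job is handed in when it is done.

```bash
mkdir -p pics; ls
cat > h.py <<'E'
import numpy as np, cv2
from rig import *
def snap(n,f):
    g=grab_frame(n); np.savez(f'pics/{f}.npz',**g); cv2.imwrite(f'pics/{f}.png',g['pixels'][:,:,::-1]); return g
def load(f): return dict(np.load(f'pics/{f}.npz'))
def rays(g,uv):
    p=cv2.undistortPoints(np.float64(uv).reshape(-1,1,2),g['mtx'],g['distortion']).reshape(-1,2)
    d=np.c_[p[:,0],-p[:,1],-np.ones(len(p))]
    T=g['camera_from_world']; R=T[:3,:3]
    return -R.T@T[:3,3], d@R
def onplane(g,uv,z):
    o,d=rays(g,uv); return o+d*((z-o[2])/d[:,2])[:,None]
def bydepth(g,uv):
    o,d=rays(g,uv); uv=np.int32(np.round(uv)).reshape(-1,2)
    return o+d*g['depth'][uv[:,1],uv[:,0]][:,None]
E
python3 - <<'E'
from h import *
for n in('top','side'):
    g=snap(n,n+'0'); print(n,(g['depth']>0).mean(),g['mtx'].tolist(),g['distortion'],rays(g,[[280,210]]))
print(observe())
E
```

```text
pics
top 0.9960246598639456 [[385.1684426790883, 0.0, 283.52569738428474], [0.0, 385.1684426790883, 215.30350862520643], [0.0, 0.0, 1.0]] [-0.05300599  0.          0.          0.          0.        ] (array([ 360.54586518,  -13.78738771, 1011.54184129]), array([[ 0.19326506,  0.04802572, -0.98010996]]))
side 0.9960501700680272 [[510.63325426341305, 0.0, 281.638809566361], [0.0, 510.63325426341305, 210.53899595541228], [0.0, 0.0, 1.0]] [-0.07122571  0.          0.          0.          0.        ] (array([ 130.5570181 , -887.46965198,  967.18851047]), array([[ 0.31561061,  0.6936165 , -0.64753186]]))
{'t': 0.1, 'qpos': array([-1.31681059e+00,  1.16428332e-01,  1.44220320e+00,  6.61794575e-06,
        1.58400849e+00, -3.77998874e-02]), 'dq': array([ 0.00027427,  0.00042537, -0.00148821,  0.00191547, -0.00045228,
       -0.00024607]), 'tau': array([ 3.82970335e-03, -7.33669209e+01, -6.33791542e+01,  3.93324711e-06,
        5.28817414e-03, -4.34361411e-06]), 'eef_pos': array([ 194.12155935, -646.30061713,  230.63959161]), 'eef_rot': array([-3.14054629e+00, -4.61934918e-05,  2.91785685e-01]), 'force': array([ 0.86997118, -0.14991428, -0.79658317]), 'moment': array([ 0.02787319, -0.0068104 , -0.03731775]), 'finger_force': 0.0, 'opening': 85.18658855819119}
```

View pics/top0.png

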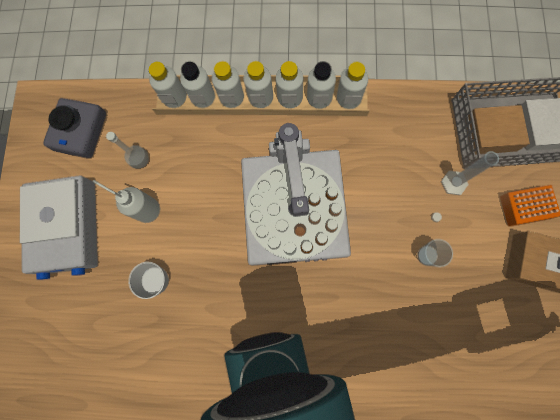

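View pics/side0.png

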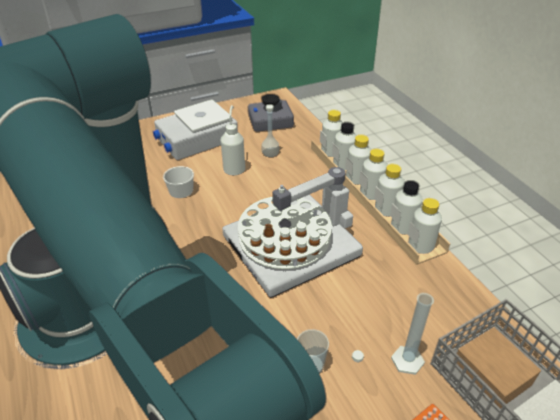

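The top view shows the pivot hub at about (288,132), the head at (299,205), and a brown capless vial candidate at about (300,230). The wash bottle is at (135,203) and the bowl at (148,280), both well to the left. The side view agrees.

Run:
```python
from h import *
g=load('top0')
u,v=np.meshgrid(np.arange(240,350),np.arange(110,270)); uv=np.c_[u.ravel(),v.ravel()]
P=bydepth(g,uv)
def m(lo,hi): return P[(P[:,2]>lo)&(P[:,2]<hi)]
b=m(188,203); 
hub=b[b[:,0]>b[:,0].max()-46]; print('hub mean',hub.mean(0),b[:,0].max(),b[:,0].min())
h=m(206,235); print('head',h.mean(0),np.median(h,0),h.min(0),h.max(0),len(h))
bar=b[(b[:,0]<b[:,0].max()-60)]
vx,vy,x,y=cv2.fitLine(np.float32(bar[:,:2]),cv2.DIST_HUBER,0,.01,.01).ravel(); print('bar',vx,vy,x,y)
print(onplane(g,[[288,132]],205),onplane(g,[[300,230]],115),len(bar))
d=m(84,97); print('disc',cv2.minEnclosingCircle(np.float32(d[:,:2])),d[:,2].mean())
print('bottle/bowl',onplane(g,[[122,193]],210),onplane(g,[[148,280]],60), onplane(g,[[111,136]],176))
im=g['pixels'][145:270,235:355,::-1]; cv2.imwrite('pics/c0.png',cv2.resize(im,None,fx=4.8,fy=4.8,interpolation=cv2.INTER_CUBIC))
```

```text
hub mean [696.49855645  11.43287999 199.7882284 ] 721.0556122425974 511.3152050096887
head [531.30298882 -15.65936361 211.97745067] [529.84090365 -16.43559539 210.69537253] [512.3303008  -33.98863783 206.0391543 ] [700.52814112  19.41134499 230.34462715] 269
bar 0.9848516 0.17339928 603.0988 -3.5026252
[[696.66728143  12.70034912 205.        ]] [[490.33407797 -18.14790397 115.        ]] 641
disc ((556.7235717773438, -5.814939498901367), 131.28756713867188) 90.09556328649127
bottle/bowl [[550.36038744 373.54884156 210.        ]] [[364.80600387 356.78882286  60.        ]] [[696.48296974 432.08957931 176.        ]]
```

View pics/c0.png

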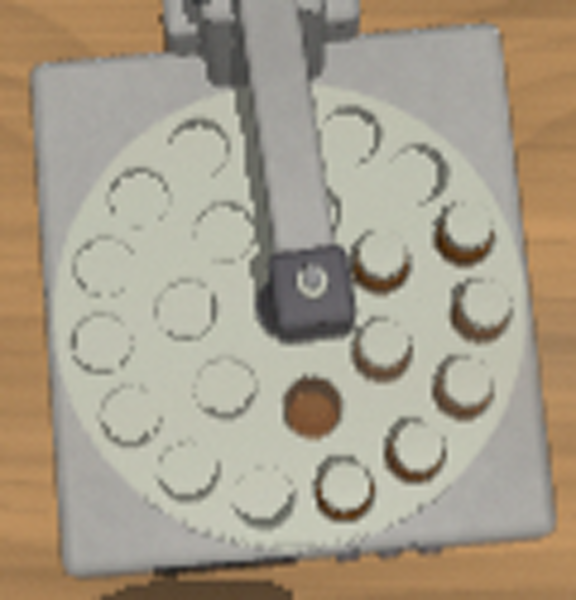

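The crop shows seven white-capped vials on the right half. The capless brown one is at crop (312,407), which is full-image (300,230). Now I'll push the arm with shut fingers, turning the tool along with it.

```bash
cat >> h.py <<'E'
PIV=np.array([696.5,12.]); Z=180
def pose(a,off,r=95,z=Z):
    p=PIV+r*np.array([-np.cos(a),np.sin(a)])-off*np.array([np.sin(a),np.cos(a)])
    return [p[0],p[1],z],[np.pi,0,np.pi/2-a]
E
python3 - <<'E'
from h import *
a=-0.17
clamp(30)
x,y,z=observe()['eef_pos']; movel([x,y,330],vel=200)
p,o=pose(a,60,z=320); goto(p,o)
p,o=pose(a,60); movel(p,o,vel=150)
p,o=pose(a,26); print('touch',movel(p,o,vel=50,f_stop=10))
for q in np.arange(a+.1,1.55,.1):
    p,o=pose(q,25)
    s=movel(p,o,vel=50,f_stop=12); st=observe(); print(round(q,2),s,st['eef_pos'].round(1),st['force'].round(1),round(st['t'],1))
    if s: break
snap('top','top1')
E
```

```text
touch False
-0.07 False [603.5 -19.8 180. ] [-0.2 -0.3 -0.7] 6.3
0.03 False [600.9 -10.3 180. ] [0.2 0.  1. ] 6.7
0.13 False [599.2  -0.6 180. ] [0.3 0.6 1. ] 7.0
0.23 False [598.4   9.2 180. ] [ 0.5  0.1 -0.6] 7.4
0.33 False [598.6  19.  180. ] [ 0.6 -0.5  1. ] 7.7
0.43 False [599.8  28.7 180. ] [ 1.  -0.4 -0.5] 8.1
0.53 False [602.   38.3 180. ] [-0.5  1.  -0.3] 8.4
0.63 False [605.   47.6 179.9] [-0.4  0.2  0. ] 8.8
0.73 False [609.   56.5 180. ] [-0.2  0.2  0.1] 9.1
0.83 False [613.9  65.  180. ] [ 0.4 -0.8 -0.2] 9.5
0.93 False [619.6  73.  180. ] [-0.6 -0.7  0.1] 9.8
1.03 False [626.1  80.4 180. ] [ 1.2 -0.2 -0.4] 10.2
1.13 False [633.3  87.1 180. ] [ 0. -0. -1.] 10.5
1.23 True [640.5  93.  179.6] [-3.8 -0.3  3.2] 10.8
```

Run:
```python
from h import *
st=observe(); print(st['force'],st['eef_pos'],st['eef_rot'])
p=st['eef_pos']; a=np.pi/2-st['eef_rot'][2]; print('a',a)
g=snap('side','side1')
A=load('top1')['pixels'][80:300,180:400,::-1]; B=g['pixels'][120:300,180:400,::-1]
cv2.imwrite('pics/c1.png',np.hstack([cv2.resize(A,(400,400)),cv2.resize(B,(400,400))]))
```

```text
[-4.24845269 -1.22248543  3.20534421] [640.47125758  93.01124997 179.56596042] [-3.14123162e+00  2.97636928e-03  3.35085648e-01]
a 1.2357106792469088
```

View pics/c1.png

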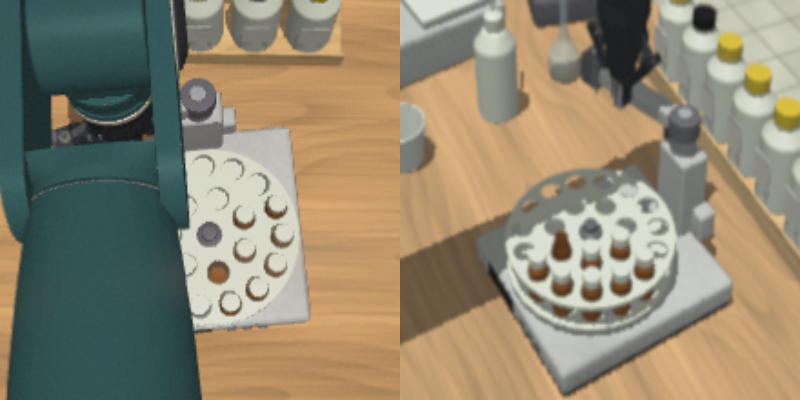

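The arm has been swung left off the tray, with the fingers still against it. The side view shows the open vial (neck, no cap) at about crop (562,240). I'll press gently once more to confirm the end stop, then back off, lift, and look with the wrist and top cameras.

Run:
```python
from h import *
for q in (1.28,1.36):
    p,o=pose(q,25); s=movel(p,o,vel=25,f_stop=15); st=observe(); print(s,st['eef_pos'],st['force'],np.pi/2-st['eef_rot'][2],st['t'])
    if s: break
p,o=pose(1.2,60); movel(p,o,vel=150)
movel([p[0],p[1],300],vel=250)
V=[490,-18]
goto([V[0]-60,V[1],300],[np.pi,0,np.pi/2])
w=snap('wrist','wrist2'); t=snap('top','top2'); s=snap('side','side2'); print(observe()['t'])
print(rays(w,[[280,210]]))
# arm angle from side depth
u,v=np.meshgrid(np.arange(180,400),np.arange(120,300)); uv=np.c_[u.ravel(),v.ravel()]
P=bydepth(s,uv)
P=P[(P[:,2]>194)&(P[:,2]<202)&(abs(P[:,0]-650)<100)&(P[:,1]>35)&(P[:,1]<160)]
print(len(P)); vx,vy,x,y=cv2.fitLine(np.float32(P[:,:2]),cv2.DIST_HUBER,0,.01,.01).ravel(); print(vx,vy,x,y,'a',np.arctan2(abs(vy),abs(vx)))
cv2.imwrite('pics/c2.png',np.hstack([w['pixels'][:,:,::-1],t['pixels'][60:270,200:320,::-1].repeat(2,0).repeat(2,1)]))
```

```text
True [640.24880797  93.32824413 179.34006658] [-7.59782022 -2.68386367  7.09221289] 1.2586404343431399 11.125
13.5667
(array([430.238657  ,  47.24955271, 442.67875965]), array([[-0.00990534, -0.26504481, -0.96423309]]))
313
0.39797944 -0.91739434 663.0999 93.788574 a 1.161483
```

View pics/c2.png

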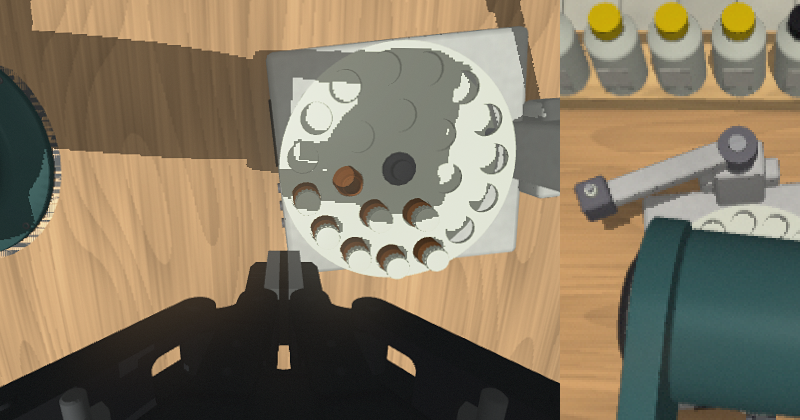

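The wrist view shows the needle arm gone from the tray, and the only vial without a cap at about (349,175). The seven others have white caps, and the top view shows the head far left. Next I'll fix the mouth from depth at rim height in the wrist view and cross-check it with the top view.

Run:
```python
from h import *
def ana(f,box):
    g=load(f); x0,x1,y0,y1=box
    u,v=np.meshgrid(np.arange(x0,x1),np.arange(y0,y1)); uv=np.c_[u.ravel(),v.ravel()]
    P=bydepth(g,uv); k=(P[:,2]>106)&(P[:,2]<121)
    R=P[k]; print(f,len(R),R.mean(0).round(1),R.min(0).round(1),R.max(0).round(1),cv2.minEnclosingCircle(np.float32(R[:,:2])),'px',uv[k].mean(0))
    print(' median z of vial',np.percentile(P[:,2],[50,90,98]).round(1))
    im=g['pixels'][y0:y1,x0:x1,::-1]; return cv2.resize(im,(260,260),interpolation=cv2.INTER_NEAREST)
ims=[ana('wrist2',(329,369,155,195)),ana('top0',(286,314,218,246)),ana('side2',(255,285,210,240))]
cv2.imwrite('pics/c3.png',np.hstack(ims))
```

```text
wrist2 219 [494.8 -17.8 113.1] [485.  -27.2 106.2] [504.8  -8.1 117.6] ((494.91278076171875, -17.62029457092285), 10.517874717712402) px [351.2283105  184.15068493]
 median z of vial [ 90.7 112.  116. ]
top0 81 [481.7 -29.  115.9] [454.7 -48.5 106.8] [519.   -8.6 120.7] ((486.85736083984375, -35.784767150878906), 34.41905212402344) px [304.59259259 233.72839506]
 median z of vial [ 90.  107.8 118.6]
side2 152 [487.4 -36.8 113.8] [445.8 -68.9 106. ] [543.1  -1.3 120.7] ((493.94561767578125, -24.676637649536133), 53.48786926269531) px [268.875      231.76315789]
 median z of vial [ 90.4 114.1 118.9]
```

View pics/c3.png

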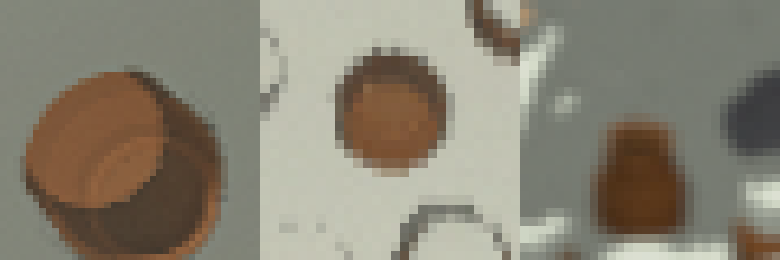

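In the wrist crop the dark-ringed circle at the lower right (pixel 352,186) is the rim. Depth puts its centre at (495,-18) with a radius of 10.5 mm, which matches the 20 mm neck. I'll cross-check with the top and side views and then point.

Run:
```python
from h import *
c=[]
for f in('wrist2','top0','side2'):
    g=load(f); u,v=np.meshgrid(np.arange(240,400),np.arange(140,260)); P=bydepth(g,np.c_[u.ravel(),v.ravel()])
    R=P[(P[:,2]>108)&(P[:,2]<120)&(np.hypot(P[:,0]-493,P[:,1]+18)<16)]
    print(f,len(R),R.mean(0).round(1),np.median(R,0).round(1))
M=[494,-18]
o=[np.pi,0,np.pi/2]
movel([*M,300],o,vel=150); movel([*M,175],vel=120)
t=snap('wrist','wrist3'); s=snap('side','side3'); print(observe()['eef_pos'],observe()['t'])
cv2.imwrite('pics/c4.png',np.hstack([cv2.resize(t['pixels'][120:400,180:460,::-1],(400,400)),cv2.resize(s['pixels'][140:280,200:340,::-1],(400,400))]))
```

```text
wrist2 200 [495.  -18.4 114. ] [495.  -18.5 114.9]
top0 27 [495.2 -16.8 114.9] [495.6 -15.9 115.1]
side2 40 [494.  -18.7 112.2] [494.3 -20.2 112.4]
[494.30680559 -18.03400489 175.81369495] 15.4333
```

View pics/c4.png

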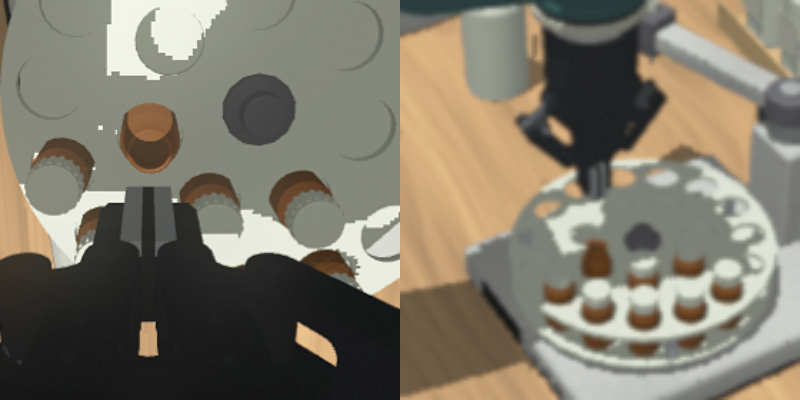

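All three views agree on (495,-18,115). The fingertips are centred straight above the open vial: in the wrist crop they are at (150,190) with the mouth at (150,150), and in the side crop they sit above the vial at (597,255). Next: descend, hold and hand in.

Run:
```python
from h import *
movel([494.8,-18,136],vel=40); hold(2.6)
st=observe(); print(st['eef_pos'],st['eef_rot'],st['force'],st['t'])
g=snap('top','top4'); s=snap('side','side4')
u,v=np.meshgrid(np.arange(180,400),np.arange(120,300)); P=bydepth(s,np.c_[u.ravel(),v.ravel()])
P=P[(P[:,2]>194)&(P[:,2]<202)&(abs(P[:,0]-650)<100)&(P[:,1]>35)&(P[:,1]<160)]
vx,vy,x,y=cv2.fitLine(np.float32(P[:,:2]),cv2.DIST_HUBER,0,.01,.01).ravel(); print('arm a',np.arctan2(abs(vy),abs(vx)))
print(close_job())
```

```text
[494.80752517 -18.00550748 135.99661923] [ 3.14157380e+00 -1.65115577e-06  1.57080699e+00] [0.05555385 0.04000877 0.11493792] 19.1583
arm a 1.1756513
the job is handed in; nothing more can be done
None
```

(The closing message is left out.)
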